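# Take the temperature of an oval plaque in the drying box

## Robot

A 6-joint arm with a two-finger parallel gripper is mounted at the origin on the work surface. World frame = base frame: x ahead of the robot, y to its left, z up, the work surface at z = 0. Lengths are in mm, angles in degrees, forces in N, time in s.
With the tool pointing down it reaches from about 375 to 900 mm from the base axis. Payload 3.1 kg.
Tool frame: the origin (TCP) lies on the centre line of the jaws, within the pads' length; the fingertips stand 8 mm ahead of it and the grasp point (between the pads) lies 11 mm behind it; z points along the fingers, y is the direction in which the jaws open and shut (so a half turn about z gives the same grasp; the last joint's range is limited). The gripper opens to 87 mm and grips with 3 to 60 N. Pads are 19 mm wide; open, the fingers measure 117 mm over their backs; the gripper's body (75 mm by 190 mm) begins 51 mm behind the grasp point.
Start: joints at [61.793, 30.224, 82.088, -0, 67.689, -10.227], TCP at [192.881, 594.469, 230.548] pointing down, gripper open.
Joint ranges: [-176.69, 176.69], [-43.24, 126.21], [12.49, 139.97], [-82, 262], [0, 151.66], [-163.58, 163.58]. Speed limits (degrees/s): [159.86, 159.86, 180, 180, 180, 180].

## Interface

Orientations are given as a 3x3 rotation matrix whose columns are the frame's x, y, z axes.
In Python, from plant import robot gives the robot as it stands. The module is installed in compiled form; this text tells all that it offers. Calls block until the motion is done:
- robot.reach(position, orientation): joint-space move of the TCP to a pose.
- robot.move_linear(position, rotation=None, velocity=150): straight line of the TCP; rotation=None keeps the orientation; velocity is the mean speed in mm/s.
- robot.movej(angles): joint-space move.
- robot.set_gripper(opening, grip_force=None): finger opening in mm; grip_force is the grip in N (None keeps the last); returns when the fingers have stopped.
- robot.dwell(seconds).
- robot.inverse_kinematics(position, orientation): joint angles nearest the present ones, or None.
- robot.read_camera(name): name is "scene" or "top"; returns the picture (400x640x3 uint8, red, green, blue); there is no depth.
- robot.camera_model(name): a dict with "intrinsics" (3x3 intrinsics, pixels), "eye" and "orientation" of the camera in the world. Camera axes: x right, y down, z forward; pixel columns grow to the right and rows downward; lengths in mm; the calibration is good to about 2 mm. A picture is of the moment at which its call begins. camera_model takes no time and is no camera call.
A pose or a line that the arm cannot do raises robot.Unreachable and nothing moves.
- robot.finish_job(): hands the job in, once; it reports no verdict.
Trained networks look in the newest picture that a camera, given by its name, has taken for a name from the list of things; names that differ only in an ending like _2 or _b are one class to them, and where a whole thing is asked for, a point or a joint stands for the part that bears it (a point fixed in the world has none). Each returns a list of dicts, best first, with "p" (0 to 1); they miss things now and then, are a little off and sometimes report something else, mostly with a low value. They report only what shows in the picture. A call takes as long as a camera call.
- robot.look_for(camera, target): "point" ([x, y, z] in mm, in world coordinates, good to about 4 mm: the middle of the surface that is visible of it).
- robot.place_of(camera, target): "point" ([x, y, z] in mm, in world coordinates, good to about 4 mm: a listed point, or the origin of a listed thing).
Readings, each from a call of its own:
- robot.current_time_s(): time.
- robot.current_qpos(): joint angles.
- robot.current_dq(): joint speeds.
- robot.current_effort(): joint torques, N m.
- robot.current_position(): TCP position.
- robot.current_eef_rot(): TCP orientation.
- robot.current_ft_force(): force on the tool from outside, world axes, zero at the start.
- robot.current_moment(): the same for the moment, N m.
- robot.current_finger_gap(): finger opening in mm.
Only numpy, scipy, OpenCV 4.12 (cv2) and the standard library are available. Lean on these libraries where they do the work, as an engineer would, in place of code of your own. Each camera call takes 0.05 s, during which the arm holds its last target.

## Task

The infrared thermometer cannot read through glass, so lift the front edge of the drying box's glass hatch by its bow handle over the two bumps that hold it shut, slide the hatch fully back and let it down. Take the thermometer out of its stand, aim it at the middle of the oval plaque in the box, square to the sloping face and with the lens about 90 mm from it, and hold it still there for two seconds to take the reading. Hang the thermometer nose-down in the fork of its stand again with the hatch left open, and touch neither plaque nor move the bottle, brush or roller on the bench.

Things in the scene. Friction and masses are not known exactly. Their poses are not given: they have to be found in the camera images.
- dryer: White warm-air drying box fixed on the bench, 350 mm long (x) x 260 mm wide (y), walls 96 mm high. Origin: centre of its underside; x runs from its front (nearest the robot) to its rear, z up. Front half (x -160 to 5 mm, y -112 to 112 mm): an open well, floor 12 mm above the bench, under the glass hatch. Rear half: closed fan housing, over which the hatch slides.
- hatch_slide (a joint): Glass hatch's travel to the rear, along the dryer's +x: 0 m shut, 0.150 m fully back at its stop. Needs about 1.5 N and stays where left. Shut, two feet under its front corners stand before two 6 mm high bumps on the side walls' runners: 4 mm of play, then blocked until the front edge is lifted. From 22 mm of travel the feet are past the bumps and the edge can come down.
- hatch_lift (a joint): Lift of the hatch's front edge: angle about a hinge line along y at the hatch's rear edge, 146 mm behind the handle and 103 mm above the bench; 0 rad lying on the runners, at most 0.12 rad. It drops by its own weight (about 2.5 N to lift at the handle). The feet clear the bumps from 0.04 rad (handle raised 6 mm); raise it about 10 mm to pass well clear.
- hatch_handle (a point): Middle of the grip bar of the hatch's steel bow handle: round bar 12 mm thick, 90 mm long along the dryer's y, its centre 133 mm above the bench with the hatch down, 25 mm above the glass, free underneath between its two legs. Hatch shut: at x = -146 mm, y = 0 in the dryer's frame. It moves and tilts with the hatch.
- oval: Wire rest on the floor of the well with the OVAL white ceramic plaque in it (the one to measure). Origin: on the well's floor (12 mm above the bench), below the plaque's middle; z up. Fixed; turned by its own yaw. It may stand in either of the two places side by side in the well.
- oval_face (a point): Middle of the oval plaque's face (100 x 80 mm, 6 mm thick, thin gilt rim), 38 mm above the well's floor, 50 mm above the bench. z points out of the face: up and, 25 degrees from the vertical, towards the rear of the dryer; x runs down the slope along the 100 mm length, y across.
- rect: Wire rest of the same make with the RECTANGULAR plaque (100 x 80 mm) beside the oval one, not to be measured. Origin: on the well's floor below the plaque's middle; its face's middle is 38 mm above that, and slopes the same way.
- thermometer: Pistol-shaped infrared thermometer, 0.2 kg, hung nose-down in its stand. Origin: the lens at the nose tip, looking along -z; +x is the pistol grip's side. Nose: round, 28 mm thick, z 0 to 55 mm, tip tapered. Rubber boot 56 x 56 mm, z 55 to 73 mm. Housing, to be grasped across y: 46 mm (y) x 50 mm (x), z 73 to 155 mm. Pistol grip 32 mm thick, out to x = 137 mm, z 83 to 150 mm.
- spot (a point): Point on the thermometer's line of sight, 90 mm in front of the lens (thermometer frame z = -90 mm): the middle of the spot that it measures.
- stand: The thermometer's dark steel stand, fixed. Origin: on the bench under the thermometer's place. Base 8 mm thick; flat fork, top face 105 mm above the bench: two prongs along x, gap 38 mm wide (y -19 to 19 mm), closed at x = -22 mm, open at +x, 6 mm high lips at x 51 to 55 mm. The nose hangs in the gap at x = y = 0, boot on the prongs, lens 50 mm above the bench, pistol grip to +x.
- bottle: Amber bottle with a black cap, 150 mm tall, 64 mm thick, standing behind and between the box and the stand; bystander. Origin: centre of its underside.
- flat_brush: Flat brush, 190 mm long, lying on the bench just beyond the thermometer's stand; bystander. Origin: centre of its underside.
- roller: Hand roller, 180 mm long, rubber roll 100 mm wide and 32 mm thick, wooden handle, lying on the bench between the robot and the thermometer's stand; bystander. Origin: on the bench under the middle of its roll.

How it is judged (in metres and radians):
On the way, in this order (a step that is already met when the one before it is completed fails the run):
1. the hatch is slid fully back and lies down on its runners (value of joint hatch_slide above 0.138 m and value of joint hatch_lift below 0.02 rad), for 0.2 s.
2. with the hatch open, the thermometer is held still, aimed square at the middle of the oval plaque (value of joint hatch_slide above 0.138 m and x of spot in the frame of oval_face between -0.02 and 0.02 m and y of spot in the frame of oval_face between -0.02 and 0.02 m and z of thermometer in the frame of oval_face between 0.06 and 0.12 m and angle between the z axis of thermometer and the z axis of oval_face, either way round below 0.25 rad and linear speed of thermometer below 0.015 m/s and angular speed of thermometer below 0.1 rad/s), for 1.5 s.
At the end, for the whole second after the job is handed in: Hatch slid back at least 138 of 150 mm and down (under 0.02 rad); thermometer at rest in its stand, nose through the fork (lens within 9 mm of the fork's middle line, -12 to +26 mm along it), upright within 0.08 rad, boot on the prongs (lens 45 to 55 mm above the bench) (all of step 1 and x of thermometer in the frame of stand between -0.012 and 0.026 m and y of thermometer in the frame of stand between -0.009 and 0.009 m and z of thermometer in the frame of stand between 0.045 and 0.055 m and angle between thermometer's own z axis and vertical below 0.08 rad and linear speed of thermometer below 0.01 m/s); the robot touches nothing.
It fails at once if a plaque is touched (contact force between any of oval, rect and anything else above 0.5 N).
It fails at once if the bottle, the brush or the roller is moved by more than 20 mm (distance of any of bottle, flat_brush, roller from where it was at the start of the episode above 0.02 m).
It also fails if it takes over 70 s, if anything falls off the work surface, if the arm or the gripper's body presses on something with over 40 N, if the wrist force passes 120 N, or if a joint passes its speed limit or range.

## Working session

There is one attempt and no reset: what is moved stays moved. The work goes in short steps, each a Python script; the robot and the scene stay as the last script left them, time stands still between calls to the robot, and variables do not carry over. Pictures are saved under pics/ and viewed, and the job is handed in when it is done.

```bash
mkdir -p pics
python3 - <<'E'
from plant import robot
import cv2,numpy as np
for c in ("scene","top"):
    im=robot.read_camera(c); cv2.imwrite(f"pics/{c}0.png",im[:,:,::-1])
    m=robot.camera_model(c); print(c,m)
    for t in ["dryer","hatch_handle","oval","oval_face","rect","thermometer","stand","bottle","flat_brush","roller"]:
        r=robot.place_of(c,t); print(t,[(np.round(q["point"],0).tolist(),round(q["p"],2)) for q in r[:2]])
print(robot.current_time_s())
E
```

```text
scene {'intrinsics': array([[482.13130358,   0.        , 321.51017935],
       [  0.        , 482.13130358, 201.71230383],
       [  0.        ,   0.        ,   1.        ]]), 'eye': array([1481.58115316,   99.50124681,  778.4500359 ]), 'orientation': array([[-0.09261095,  0.6000392 , -0.79459182],
       [ 0.99568934,  0.05172657, -0.07698766],
       [-0.0050941 , -0.79829651, -0.60224309]])}
dryer [([594.0, 216.0, -1.0], 0.8)]
hatch_handle [([455.0, 234.0, 135.0], 0.79)]
oval [([524.0, 286.0, 12.0], 0.46)]
oval_face [([526.0, 282.0, 50.0], 0.5)]
rect [([511.0, 170.0, 12.0], 0.6)]
thermometer [([583.0, -215.0, 54.0], 0.85)]
stand [([585.0, -211.0, 1.0], 0.92)]
bottle [([766.0, -9.0, -4.0], 0.66), ([508.0, 173.0, 12.0], 0.63)]
flat_brush [([755.0, -205.0, -1.0], 0.78), ([508.0, 172.0, 10.0], 0.27)]
roller []
top {'intrinsics': array([[517.52734146,   0.        , 325.46725156],
       [  0.        , 517.52734146, 198.95058939],
       [  0.        ,   0.        ,   1.        ]]), 'eye': array([ 402.07675407,   14.06374819, 1509.65485669]), 'orientation': array([[ 0.01478618, -0.99203368,  0.12510218],
       [-0.99966946, -0.01729846, -0.01901935],
       [ 0.02103191, -0.1247796 , -0.99196155]])}
dryer [([597.0, 222.0, 1.0], 0.7), ([390.0, -179.0, 1.0], 0.49)]
hatch_handle [([451.0, 232.0, 130.0], 0.78)]
oval []
oval_face []
rect []
thermometer [([582.0, -208.0, -4.0], 0.7), ([580.0, -211.0, 47.0], 0.64)]
stand [([584.0, -208.0, -2.0], 0.89)]
bottle [([761.0, -13.0, -4.0], 0.8)]
flat_brush [([760.0, -199.0, 2.0], 0.63)]
roller []
1.1
```

View pics/scene0.png

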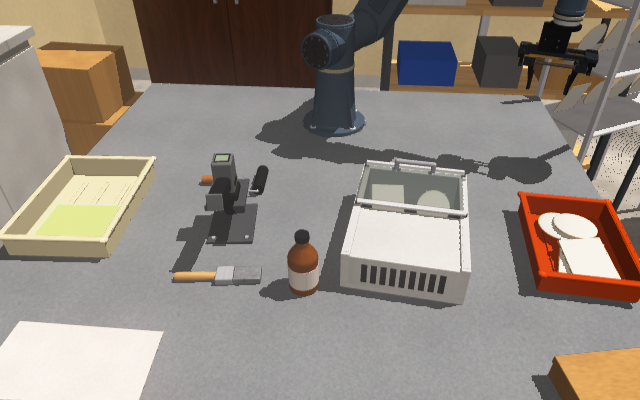

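View pics/top0.png

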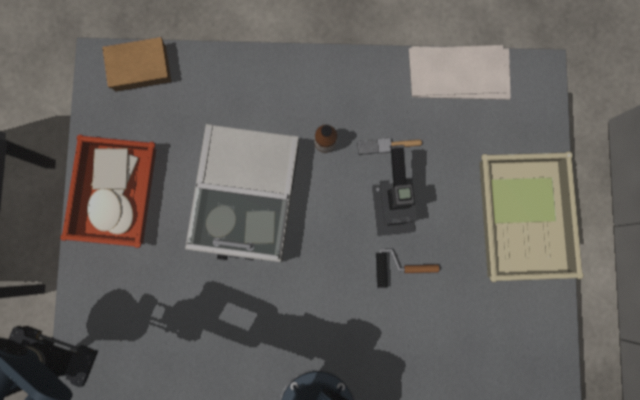

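The scene view shows the dryer at about (410,230) with its handle at (413,163). The oval plaque is at (433,205) and the rectangle at (388,197). The thermometer is at (225,185). In the top view the dryer corners are near (187,249), (206,126), (298,134) and (281,260). The oval plaque is on the left at (221,221), and the thermometer at (403,195) has its grip pointing up the image, towards +x. I'll zoom in to measure.

Run:
```python
import cv2,numpy as np
t=cv2.imread("pics/top0.png"); s=cv2.imread("pics/scene0.png")
a=cv2.resize(t[115:270,180:310],None,fx=4,fy=4,interpolation=cv2.INTER_CUBIC)
cv2.imwrite("pics/t_dry.png",cv2.convertScaleAbs(a[:600],alpha=1.5))
a=cv2.resize(t[130:290,340:450],None,fx=5,fy=5,interpolation=cv2.INTER_CUBIC)[:,:]
a=cv2.resize(t[130:280,340:450],None,fx=4,fy=4,interpolation=cv2.INTER_CUBIC)
cv2.imwrite("pics/t_th.png",cv2.convertScaleAbs(a,alpha=2))
a=cv2.resize(s[150:300,335:480],None,fx=4,fy=4,interpolation=cv2.INTER_CUBIC)
cv2.imwrite("pics/s_dry.png",a)
a=cv2.resize(s[145:295,165:275],None,fx=4,fy=4,interpolation=cv2.INTER_CUBIC)
cv2.imwrite("pics/s_th.png",cv2.convertScaleAbs(a,alpha=1.5))
```

```text
(no output)
```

View pics/t_dry.png

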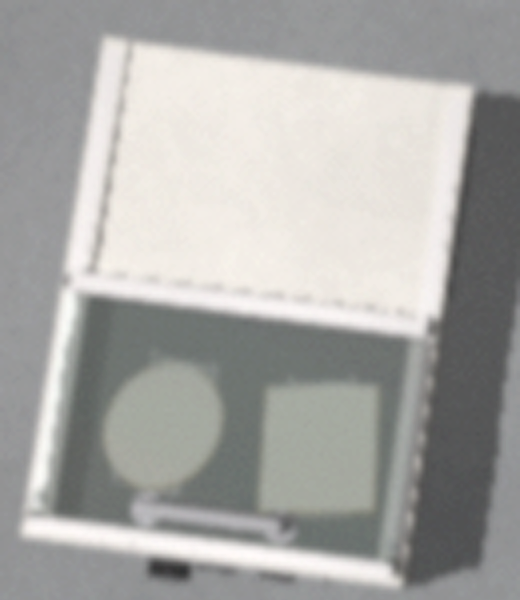

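View pics/t_th.png

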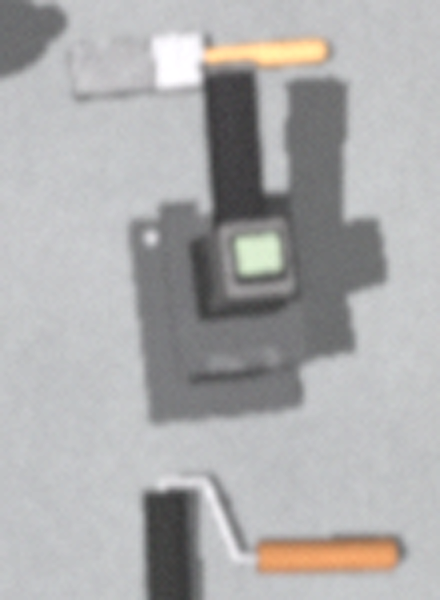

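View pics/s_dry.png

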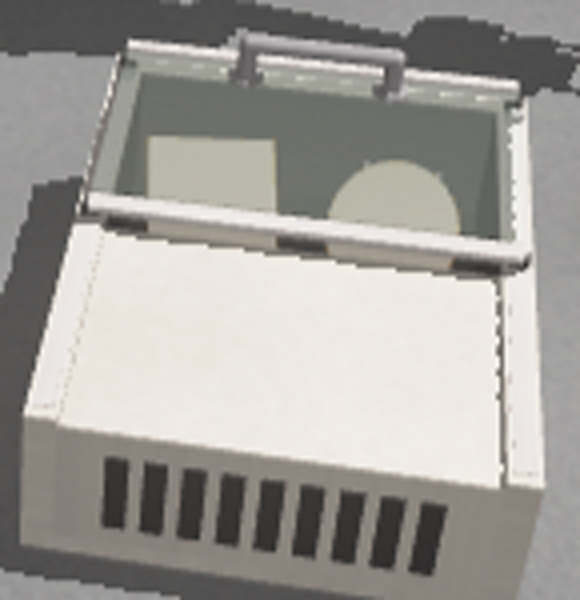

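View pics/s_th.png

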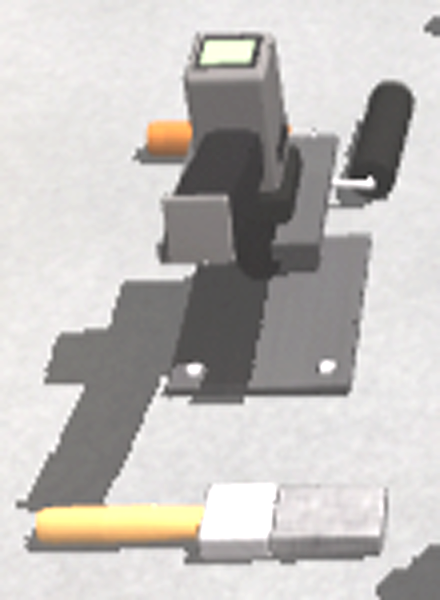

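```bash
cat > h.py <<'E'
import numpy as np
from plant import robot
def ray(c,uv):
    m=robot.camera_model(c); K=m["intrinsics"];R=m["orientation"]
    d=R@np.linalg.solve(K,[uv[0],uv[1],1.]); return m["eye"],d/np.linalg.norm(d)
def onz(c,uv,z):
    e,d=ray(c,uv); return e+d*(z-e[2])/d[2]
def tri(uvt,uvs):
    A=np.zeros((3,3));b=np.zeros(3);L=[ray("top",uvt),ray("scene",uvs)]
    for e,d in L:
        P=np.eye(3)-np.outer(d,d);A+=P;b+=P@e
    p=np.linalg.solve(A,b); return p,max(np.linalg.norm((np.eye(3)-np.outer(d,d))@(p-e)) for e,d in L)
def proj(c,p):
    m=robot.camera_model(c); q=m["intrinsics"]@(m["orientation"].T@(np.asarray(p,float)-m["eye"])); return q[:2]/q[2]
TD=lambda x,y:(180+x/4,115+y/4)
SD=lambda x,y:(335+x/4,150+y/4)
TT=lambda x,y:(340+x/4,130+y/4)
ST=lambda x,y:(165+x/4,145+y/4)
E
python3 - <<'E'
from h import *
np.set_printoptions(precision=1,suppress=True)
# (name, top, scene)
print("rearleft z96",tri(TD(104,38),SD(544,487)),onz("top",TD(104,38),96))
print("rearright z96",tri(TD(472,88),SD(23,408)),onz("top",TD(472,88),96))
print("handle L",tri(TD(147,507),SD(398,56)))
print("handle R",tri(TD(284,527),SD(243,40)))
print("handle@133 top",onz("top",TD(147,507),133),onz("top",TD(284,527),133))
print("handle@133 sc",onz("scene",SD(398,56),133),onz("scene",SD(243,40),133))
print("FL,FR@96",onz("top",TD(22,535),96),onz("top",TD(402,585),96))
print("lcd",tri(TT(258,255),ST(228,52)))
for a in [(218,226),(296,226),(300,296),(220,298)]: print("lcd corners top@205",onz("top",TT(*a),205))
print("stand base",[onz("scene",ST(*a),8) for a in [(165,388),(350,390),(370,235)]],[onz("top",TT(*a),8) for a in [(150,420),(302,402),(132,220)]])
print("grip end",onz("top",TT(230,70),165))
E
```

```text
rearleft z96 (array([784.1, 324.8,  96.2]), np.float64(1.383607036996754)) [783.9 323.5  96. ]
rearright z96 (array([752.6,  67. ,  98.9]), np.float64(0.8967883059618159)) [753.4  66.2  96. ]
handle L (array([456.8, 276.6, 135.7]), np.float64(3.7561320391622925))
handle R (array([444.9, 184.2, 135.2]), np.float64(1.8492021221060646))
handle@133 top [456.7 273.3 133. ] [445.  182.6 133. ]
handle@133 sc [451.7 281.2 133. ] [441.1 186.4 133. ]
FL,FR@96 [438.  363.6  96. ] [408.2 106.2  96. ]
lcd (array([ 583.3, -211.9,  206. ]), np.float64(0.482153889299496))
lcd corners top@205 [ 601.8 -187.   205. ]
lcd corners top@205 [ 602.7 -237.   205. ]
lcd corners top@205 [ 557.6 -239.3  205. ]
lcd corners top@205 [ 555.5 -188.1  205. ]
stand base [array([ 648.2, -259. ,    8. ]), array([ 640.3, -148.2,    8. ]), array([ 488.5, -166.6,    8. ])] [array([ 488.5, -167.5,    8. ]), array([ 503.4, -278.4,    8. ]), array([ 635.2, -153.9,    8. ])]
grip end [ 712.9 -201.3  165. ]
```

```bash
cat >> h.py <<'E'
np.set_printoptions(precision=1,suppress=True)
yd=np.radians(-6.87); DX=np.array([np.cos(yd),np.sin(yd),0]); DY=np.array([-np.sin(yd),np.cos(yd),0]); D0=np.array([594.8,216.5,0])
def rot(y,z): 
    y=np.array(y,float);z=np.array(z,float);z/=np.linalg.norm(z); y-=z*(y@z); y/=np.linalg.norm(y); return np.column_stack([np.cross(y,z),y,z])
DN=np.array([0,0,-1.])
E
python3 - <<'E'
from h import *
for u,v in [((207,70),(215,215)),((255,70),(262,190))]:
    a,b=onz("top",TT(*u),200),onz("top",TT(*v),200); print(np.degrees(np.arctan2(a[1]-b[1],a[0]-b[0])))
print(robot.current_eef_rot())
H=np.array([450.5,232.5,134])
for s in (1,-1):
    for p in (H+[0,0,60],H-[0,0,11],H+150*DX): print("handle",s,robot.inverse_kinematics(p,rot(s*DX,DN)))
th=np.radians(5); SX=np.array([np.cos(th),np.sin(th),0]);SY=np.array([-np.sin(th),np.cos(th),0])
for s in (1,-1):
    print("th",s,robot.inverse_kinematics([583,-211,152],rot(s*SY,DN)),robot.inverse_kinematics([583,-211,300],rot(s*SY,DN)))
F=np.array([525,284,50.])
n=np.cos(np.radians(25))*np.array([0,0,1])+np.sin(np.radians(25))*DX
for s in (1,-1):
    for yy in (DY,DX): print("meas",s,robot.inverse_kinematics(F+n*(90+101),rot(s*yy,-n)))
E
```

```text
3.034586098423972
3.0473396332269105
[[-1.   0.3  0. ]
 [ 0.3  1.   0. ]
 [-0.   0.  -1. ]]
handle 1 [ 14.7  24.2 101.1  -0.   54.8  21.5]
handle 1 [ 14.7  30.8 104.6  -0.   44.6  21.5]
handle 1 [ 9.7 37.7 85.1 -0.  57.2 16.5]
handle -1 [  14.7   24.2  101.1   -0.    54.8 -158.5]
handle -1 [  14.7   30.8  104.6   -0.    44.6 -158.5]
handle -1 [   9.7   37.7   85.1   -0.    57.2 -163.5]
th 1 [ -30.2   35.2   86.9   -0.    57.8 -125.2] [ -30.2   26.    78.    -0.    76.  -125.2]
th -1 [-30.2  35.2  86.9  -0.   57.8  54.8] [-30.2  26.   78.   -0.   76.   54.8]
meas 1 [ 11.3  44.4  58.9   7.7 100.5 -72. ]
meas 1 [ 11.3  44.4  58.9   7.7 100.5  18. ]
meas -1 [ 11.3  44.4  58.9   7.7 100.5 108. ]
meas -1 [  11.3   44.4   58.9    7.7  100.5 -162. ]
```

Run:
```python
from h import *
R=rot(DX,DN); H=np.array([450.5,232.5,134])
robot.set_gripper(60)
robot.reach(H+[0,0,70],R)
robot.move_linear(H+[0,0,-8],R,velocity=80)
print(robot.current_ft_force())
robot.set_gripper(0,15)
print(robot.current_finger_gap(),robot.current_ft_force(),robot.current_position(),robot.current_time_s())
import cv2
for c in("scene","top"): cv2.imwrite(f"pics/{c}1.png",cv2.resize(robot.read_camera(c)[:,:,::-1][120:270,180:480] if c=="top" else robot.read_camera(c)[:,:,::-1][100:300,300:600],None,fx=2.6,fy=2.6))
```

```text
[-0.1 -0.2 -0. ]
11.232268083529855 [ 3.6 -1.4 -2. ] [452.  232.4 126.1] 5.5
```

View pics/scene1.png

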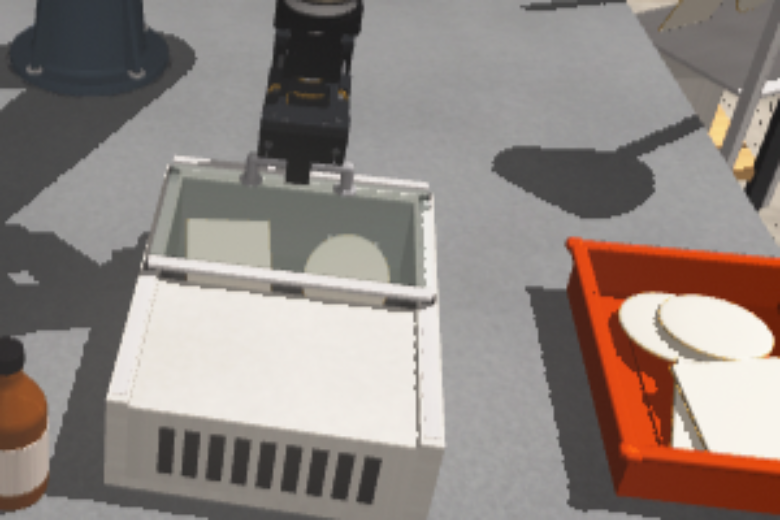

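The scene picture shows the fingers closed on the middle of the bar at about (298,168), between its two legs. The finger gap is 11 mm, against a 12 mm bar. Next I lift and slide the hatch.

Run:
```python
from h import *
R=rot(DX,DN); P=robot.current_position()*1.
P0=np.array([452.,232.5,126.])
Z=np.array([0,0,1.])
def go(d,h,v=60):
    robot.move_linear(P0+DX*d+Z*h,R,velocity=v); print(d,h,robot.current_ft_force(),robot.current_finger_gap())
go(1.5,11,30)
go(35,11); go(37,0.5,30); go(147,0.5,80); 
print(robot.current_position(),robot.current_time_s())
```

```text
1.5 11 [ 5.1 -1.3 -4.8] 10.991064871101797
35 11 [ 0.7 -1.2 -4.6] 11.397305249213236
37 0.5 [ 0.1  0.3 -0.4] 11.45381010955378
147 0.5 [ 0.9  1.8 -2.7] 11.281009237470501
[598.4 215.1 126.6] 8.875
```

Run:
```python
from h import *
R=rot(DX,DN); P0=np.array([452.,232.5,126.]);Z=np.array([0,0,1.])
for d in (149,150.5,152):
    robot.move_linear(P0+DX*d+Z*.3,R,velocity=20); f=robot.current_ft_force(); print(d,f,f@DX,robot.current_position())
    if f@DX<-7: break
robot.set_gripper(40); robot.dwell(.2)
p=robot.current_position(); robot.move_linear(p+[0,0,120],R,velocity=150)
print(robot.current_time_s())
robot.reach([400,60,350],rot(DX,DN))
import cv2
for c in("scene","top"):
    im=robot.read_camera(c)[:,:,::-1]; cv2.imwrite(f"pics/{c}2.png",im)
    for t in ["hatch_handle","oval","oval_face","rect","thermometer","stand"]:
        print(c,t,[(np.round(q["point"],0),round(q["p"],2)) for q in robot.place_of(c,t)[:2]])
t=cv2.imread("pics/top2.png"); s=cv2.imread("pics/scene2.png")
cv2.imwrite("pics/t2.png",cv2.convertScaleAbs(cv2.resize(t[115:265,180:310],None,fx=4,fy=4,interpolation=cv2.INTER_CUBIC),alpha=1.4))
cv2.imwrite("pics/s2.png",cv2.resize(s[150:300,335:480],None,fx=4,fy=4,interpolation=cv2.INTER_CUBIC))
print(robot.current_time_s())
```

```text
149 [-0.5  2.8 -0.3] -0.8165634829416956 [599.7 214.9 126.5]
150.5 [-1.8  4.5  0.7] -2.369977757693289 [601.1 214.7 126.4]
152 [-5.5  4.   3.2] -5.904376902003902 [601.1 214.7 126.3]
11.5667
scene hatch_handle [(array([603., 218., 136.]), 0.58)]
scene oval []
scene oval_face [(array([523., 280.,  52.]), 0.53)]
scene rect []
scene thermometer [(array([ 583., -215.,   52.]), 0.78)]
scene stand [(array([ 584., -208.,    1.]), 0.8)]
top hatch_handle [(array([596., 218., 132.]), 0.9)]
top oval [(array([762., -13.,  -5.]), 0.71)]
top oval_face [(array([524., 279.,  49.]), 0.79), (array([ 390., -177.,   -2.]), 0.47)]
top rect [(array([506., 172.,   9.]), 0.95), (array([763., -12.,  -6.]), 0.59)]
top thermometer [(array([ 390., -177.,    6.]), 0.24)]
top stand [(array([ 584., -207.,   -1.]), 0.81), (array([ 577., -213.,   48.]), 0.49)]
13.3333
```

View pics/t2.png

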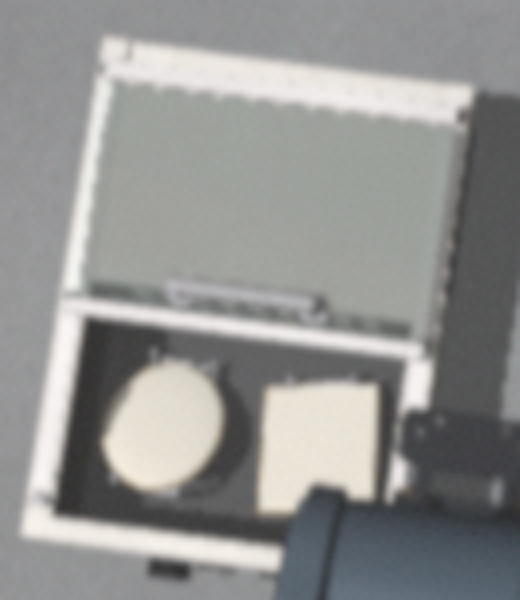

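View pics/s2.png

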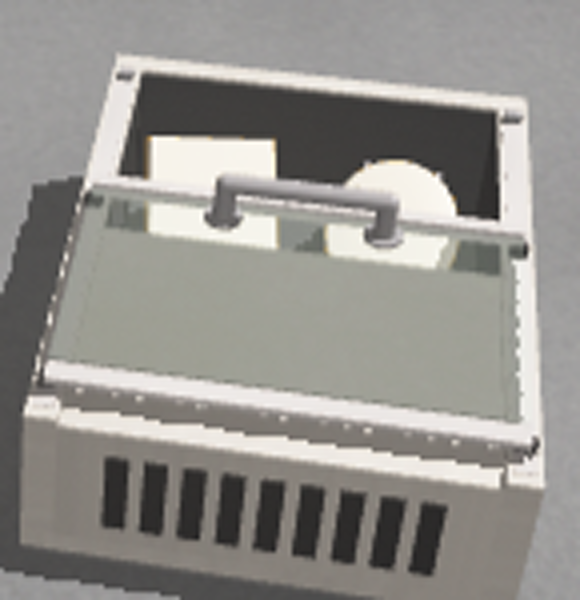

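The hatch lies back and down: its bar is at about (310,190) in the scene crop and the well is open. In the top crop the oval plaque is centred near (163,425) and looks rotated. I'll fit its position and yaw.

Run:
```python
from h import *
import cv2
from scipy.optimize import least_squares
im=cv2.imread("pics/top2.png"); g=im.min(2)
m=(g>130).astype(np.uint8)
n,lab=cv2.connectedComponents(m,connectivity=4); l=lab[int(115+425/4),int(180+163/4)]
mk=(lab==l).astype(np.uint8); print(mk.sum(), cv2.boundingRect(mk))
# subpixel: contour at level via upscaled image
up=cv2.resize(g[200:245,198:242],None,fx=8,fy=8,interpolation=cv2.INTER_CUBIC)
n,lab=cv2.connectedComponents((up>135).astype(np.uint8)); b=(lab==lab[22*8,22*8]).astype(np.uint8)
c=max(cv2.findContours(b,cv2.RETR_EXTERNAL,cv2.CHAIN_APPROX_NONE)[0],key=len)[:,0,:].astype(float)
c=(c+.5)/8-.5+[198,200]
print(len(c),cv2.fitEllipse(c.astype(np.float32)))
e,_=ray("top",(0,0)); rays=np.array([ray("top",q)[1] for q in c])
def axes(psi,t=np.radians(25)):
    x=np.array([np.cos(psi),np.sin(psi),0]);z=np.array([0,0,1.])
    nn=np.cos(t)*z+np.sin(t)*x; fx=np.cos(t)*x-np.sin(t)*z; return fx,np.cross(nn,fx),nn
def res(p):
    F=np.array([p[0],p[1],50]);fx,fy,nn=axes(p[2])
    P=e+rays*((F-e)@nn/(rays@nn))[:,None]-F
    return (np.hypot(P@fx/(50+p[3]),P@fy/(40+p[3]))-1)*45
for y0 in np.radians([-60,-30,-7,20,50]):
    r=least_squares(res,[524,280,y0,0],loss="soft_l1"); print(r.x[:2],np.degrees(r.x[2]),r.x[3],r.cost)
```

```text
607 (207, 207, 27, 30)
631 ((220.3231658935547, 221.52317810058594), (24.0322208404541, 31.163427352905273), 32.60614776611328)
[517.  282.1] 132.60731059839054 -3.2810271141924265 648.9554413847335
[517.  282.1] 132.607285723917 -3.2810256697411337 648.955441416126
[517.8 281.7] -10.954511472208507 -3.6140924945663007 526.3131021245035
[517.8 281.7] -10.954921282004863 -3.614106699379476 526.3131015404371
[517.  282.1] 132.6082634578072 -3.2810107114985563 648.9554421311663
```

Run:
```python
from h import *
import cv2
from scipy.optimize import least_squares
def axes(psi,t=np.radians(25)):
    x=np.array([np.cos(psi),np.sin(psi),0]);z=np.array([0,0,1.])
    nn=np.cos(t)*z+np.sin(t)*x; fx=np.cos(t)*x-np.sin(t)*z; return fx,np.cross(nn,fx),nn
e,_=ray("top",(0,0))
vis=[]
for f in ("top0","top2"):
    g=cv2.imread(f"pics/{f}.png").min(2)
    up=cv2.resize(g[198:246,196:244],None,fx=8,fy=8,interpolation=cv2.INTER_CUBIC)
    lo,hi=np.median(up[(up<np.median(up))]),up[23*8:25*8,23*8:25*8].mean(); th=(lo+hi)/2
    b=(up>th).astype(np.uint8); n,lab=cv2.connectedComponents(b); b=(lab==lab[24*8,24*8]).astype(np.uint8)
    b=cv2.morphologyEx(b,cv2.MORPH_OPEN,cv2.getStructuringElement(cv2.MORPH_ELLIPSE,(41,41)))
    c=max(cv2.findContours(b,cv2.RETR_EXTERNAL,cv2.CHAIN_APPROX_NONE)[0],key=len)[:,0,:]
    v=cv2.cvtColor(up,cv2.COLOR_GRAY2BGR); cv2.drawContours(v,[c[:,None]],-1,(0,0,255),1)
    c=(c+.5)/8-.5+[196,198]
    rays=np.array([ray("top",q)[1] for q in c])
    def res(p):
        F=np.array([p[0],p[1],50]);fx,fy,nn=axes(p[2]); P=e+rays*((F-e)@nn/(rays@nn))[:,None]-F
        return (np.hypot(P@fx/(50+p[3]),P@fy/(40+p[3]))-1)*45
    r=least_squares(res,[524,280,-.2,0],loss="soft_l1"); print(f,lo,hi,r.x[:2],np.degrees(r.x[2]),r.x[3],r.cost/len(c))
    F=np.array([r.x[0],r.x[1],50]);fx,fy,nn=axes(r.x[2])
    q=np.array([proj("top",F+50*np.cos(a)*fx+40*np.sin(a)*fy) for a in np.linspace(0,6.28,90)])
    cv2.polylines(v,[np.int32((q-[196,198]+.5)*8)[:,None]],True,(0,255,0),1); vis.append(v)
cv2.imwrite("pics/fit.png",np.hstack(vis))
```

```text
top0 73.0 107.35546875 [515.5 281. ] 145.55202281590348 2.1546952474606904 3.7551202106142787
top2 47.0 150.2578125 [518.4 281.3] -5.501044103100773 0.6671207884857997 1.189004617315915
```

View pics/fit.png

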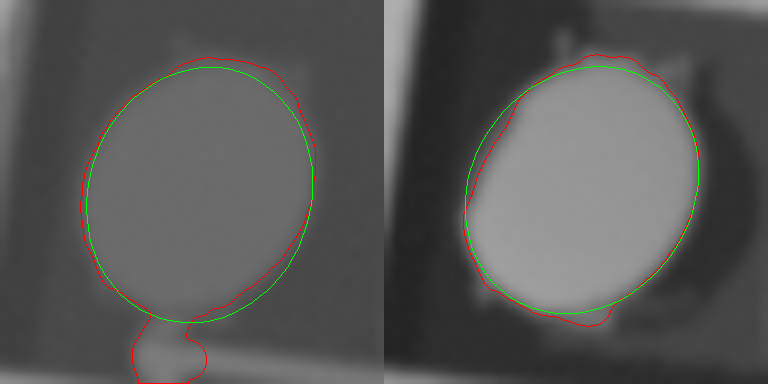

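Run:
```python
from h import *
print(onz("top",(220.75,220.5),50),proj("top",[524,280,50]),proj("top",[518.5,281.3,50]))
a=[onz("top",((u-384)/8+196-.5,v/8+198-.5),z) for u,v,z in ((565,45,32),(685,65,32),(480,290,72),(600,320,72))]
print(a)
for i in (0,2):
    d=a[i]-a[i+1]; print(np.linalg.norm(d),np.degrees(np.arctan2(-d[0],d[1])))
d=(a[0]+a[1]-a[2]-a[3]); print(np.degrees(np.arctan2(d[1],d[0])),np.mean(a,0))
```

```text
[519.9 280.1  50. ] [220.9 219. ] [220.3 221. ]
[array([571. , 292.9,  32. ]), array([564.6, 249.8,  32. ]), array([480.8, 311.1,  72. ]), array([471.1, 269.4,  72. ])]
43.53354019751369 -8.53912979513715
42.80686892432617 -13.08126348537896
-11.632592245689203 [521.9 280.8  52. ]
```

```bash
cat >> h.py <<'E'
th=np.radians(3.5); SX=np.array([np.cos(th),np.sin(th),0]);SY=np.array([-np.sin(th),np.cos(th),0]); RT=rot(-SY,DN)
T0=np.array([583.,-211.5,152.])
E
python3 - <<'E'
from h import *
import cv2
robot.set_gripper(87)
robot.reach(T0+[0,0,110],RT)
robot.move_linear(T0,RT,velocity=100); print(robot.current_ft_force(),robot.current_position())
robot.set_gripper(0,40); print(robot.current_finger_gap(),robot.current_ft_force(),robot.current_time_s())
im=robot.read_camera("scene")[:,:,::-1]; cv2.imwrite("pics/g1.png",cv2.resize(im[100:280,130:330],None,fx=3.2,fy=3.2))
E
```

```text
[-0.9 -0.2  0.4] [ 583.5 -211.8  152.8]
46.43017612313665 [0.3 0.4 0.2] 17.6583
```

View pics/g1.png

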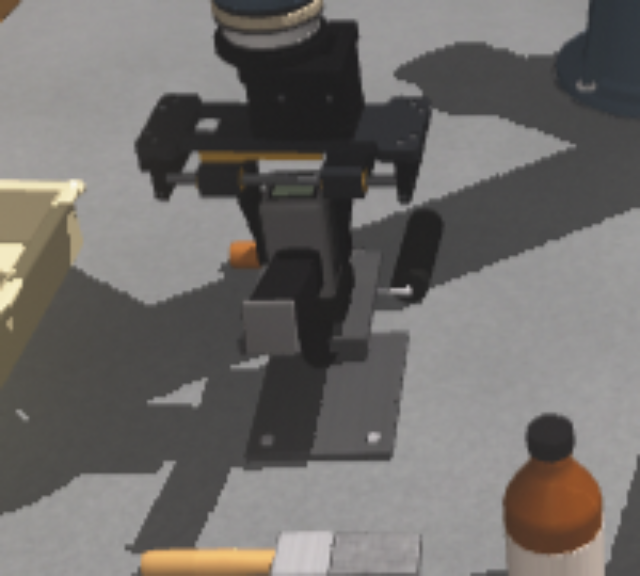

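```bash
cat >> h.py <<'E'
F=np.array([521.5,280.5,50.]); ps=np.radians(-11.5); FXh=np.array([np.cos(ps),np.sin(ps),0]); FYh=np.array([-np.sin(ps),np.cos(ps),0])
n=np.cos(np.radians(25))*np.array([0,0,1])+np.sin(np.radians(25))*FXh
RM=rot(-FYh,-n)
E
python3 - <<'E'
from h import *
import cv2
robot.move_linear(T0+[0,0,140],RT,velocity=120); print(robot.current_ft_force(),robot.current_moment(),robot.current_finger_gap())
robot.move_linear(F+n*262,RM,velocity=150); print(robot.current_position(),robot.current_time_s())
for c in("scene","top"): cv2.imwrite(f"pics/{c}3.png",robot.read_camera(c)[:,:,::-1])
im=cv2.imread("pics/scene3.png"); cv2.imwrite("pics/s3.png",cv2.resize(im[60:260,300:540],None,fx=2.9,fy=2.9))
E
```

```text
[-0.3  0.  -2.6] [-0.1  0.2  0. ] 46.19433889838787
[630.  258.  287.6] 22.325
```

View pics/s3.png

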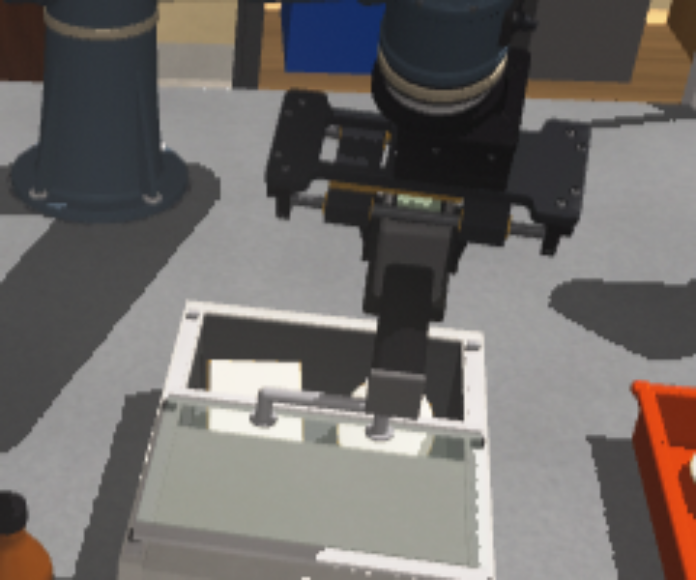

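View pics/top3.png

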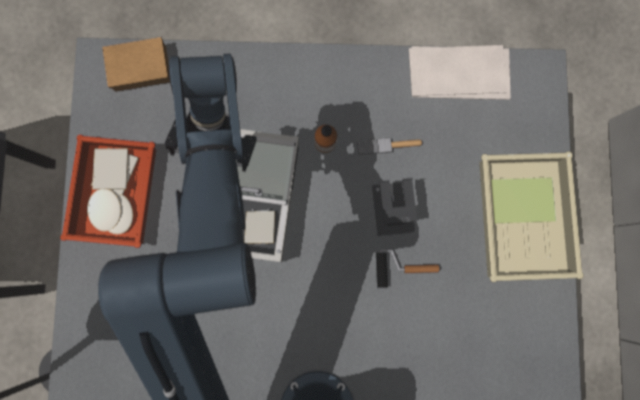

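The thermometer sits square in the jaws above the open well, with its grip (at (400,390) in the crop) pointing to the rear and clear of the handle. Next I approach along the plaque normal.

Run:
```python
from h import *
import cv2
robot.move_linear(F+n*192,RM,velocity=50); print(robot.current_position(),F+n*192,robot.current_ft_force(),robot.current_finger_gap())
robot.dwell(1.2)
im=robot.read_camera("scene")[:,:,::-1]
print([ (q["point"],q["p"]) for q in robot.place_of("scene","thermometer")],[ (q["point"],q["p"]) for q in robot.place_of("scene","spot")])
robot.dwell(1.2); print(robot.current_time_s(),robot.current_dq())
cv2.imwrite("pics/s4.png",cv2.resize(im[60:260,300:540],None,fx=2.9,fy=2.9))
print("expected lens",F+n*90)
```

```text
[601.3 264.3 224.4] [601.  264.3 224. ] [ 0.3 -0.9 -2.1] 46.12223242329839
[([559.4, 271.4, 133.6], 0.63)] []
26.525 [ 0.1  0.  -0.1 -0.   0.1  0.1]
expected lens [558.8 272.9 131.6]
```

View pics/s4.png

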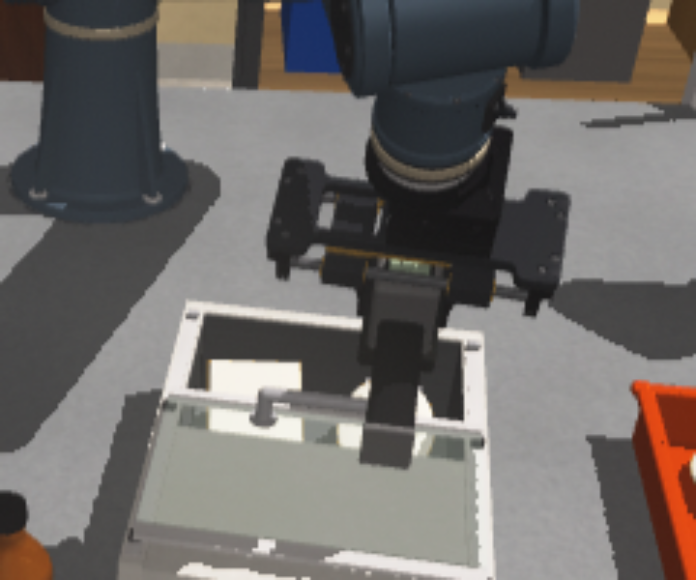

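The thermometer is held at the measuring pose, and the detected lens (559,271,134) agrees with the expected (559,273,132). Next I return it to the stand.

Run:
```python
from h import *
import cv2
robot.move_linear(F+n*262,RM,velocity=80)
robot.move_linear(T0+[0,0,140],RT,velocity=150)
robot.move_linear(T0+[0,0,70],RT,velocity=100)
robot.dwell(.2)
im=robot.read_camera("scene")[:,:,::-1]; cv2.imwrite("pics/s5.png",cv2.resize(im[80:260,130:330],None,fx=3.2,fy=3.2))
print(robot.current_position(),robot.current_ft_force(),robot.current_finger_gap(),robot.current_time_s())
print(robot.place_of("scene","thermometer"))
```

```text
[ 583.3 -211.7  222.8] [-0.1 -0.3 -1.5] 46.161975390262846 31.95
[{'point': [583.7, -213.2, 123.0], 'p': 0.6}]
```

View pics/s5.png

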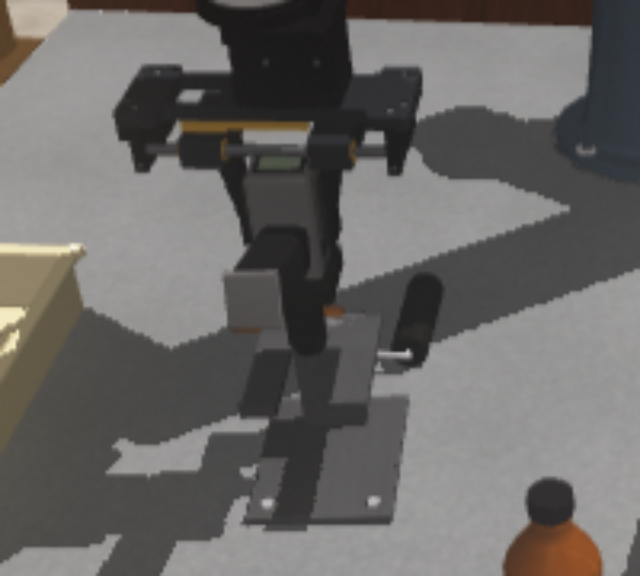

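The thermometer hangs upright over the fork, with its nose tip at (312,350) in the crop and above the gap. I'll lower it while watching the force.

Run:
```python
from h import *
import cv2
for z in (45,25,8,3,1,0,-.7):
    robot.move_linear(T0+[0,0,z],RT,velocity=50); f=robot.current_ft_force(); print(z,f,robot.current_position())
    if np.hypot(f[0],f[1])>6 or f[2]>3: break
im=robot.read_camera("scene")[:,:,::-1]; cv2.imwrite("pics/s6.png",cv2.resize(im[80:260,130:330],None,fx=3.2,fy=3.2))
print(robot.place_of("scene","thermometer"),robot.current_time_s())
```

```text
45 [-0.6 -0.4 -1.6] [ 583.  -211.5  196.7]
25 [-0.1 -0.  -2.2] [ 582.9 -211.4  176.6]
8 [-0.2 -0.6 -1.7] [ 582.8 -211.4  159.5]
3 [ 0.3  0.3 -1.6] [ 582.8 -211.4  154.7]
1 [ 0.5 -0.2 -2.1] [ 583.  -211.5  152.9]
0 [ 0.8 -0.4 -2.7] [ 583.  -211.5  152. ]
-0.7 [-2.1  1.7  3.7] [ 583.  -211.5  152. ]
[{'point': [583.6, -211.9, 54.5], 'p': 0.96}] 34.7917
```

View pics/s6.png

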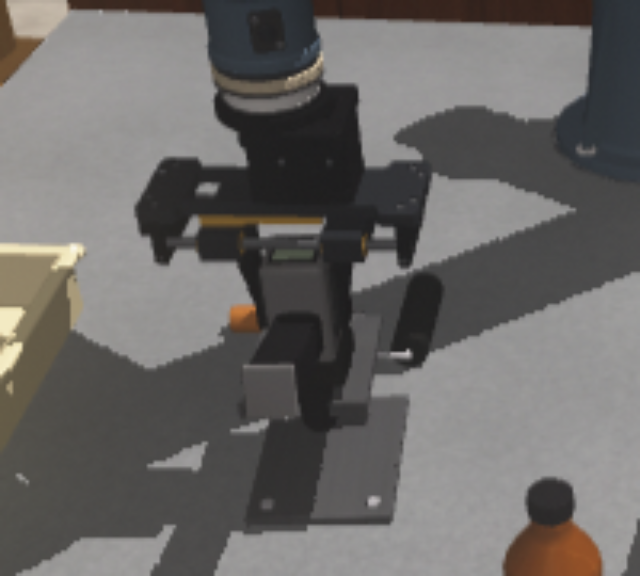

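The boot is resting on the prongs: the upward force rose to about 4 N, and the view matches the one before the grasp. I release it and retreat.

Run:
```python
from h import *
import cv2
robot.set_gripper(70); robot.dwell(.3)
robot.move_linear(T0+[0,0,120],RT,velocity=80)
robot.reach([400,60,380],rot(DX,DN)); robot.dwell(.5)
for c in("scene","top"):
    cv2.imwrite(f"pics/{c}7.png",robot.read_camera(c)[:,:,::-1])
    for t in ["hatch_handle","thermometer","stand","bottle","flat_brush"]:
        print(c,t,[(np.round(q["point"],0),round(q["p"],2)) for q in robot.place_of(c,t)[:1]])
s=cv2.imread("pics/scene7.png"); cv2.imwrite("pics/s7.png",cv2.resize(s[130:310,160:480],None,fx=2.5,fy=2.5))
a=cv2.imread("pics/scene0.png")[145:295,165:275]; b=s[145:295,165:275]
cv2.imwrite("pics/cmp.png",cv2.resize(np.hstack([a,b]),None,fx=3.5,fy=3.5)); print(robot.current_time_s())
```

```text
scene hatch_handle [(array([608., 218., 137.]), 0.6)]
scene thermometer [(array([ 583., -214.,   51.]), 0.75)]
scene stand [(array([ 584., -212.,    1.]), 0.85)]
scene bottle [(array([766.,  -9.,  -0.]), 0.66)]
scene flat_brush [(array([ 756., -204.,    1.]), 0.81)]
top hatch_handle [(array([601., 219., 132.]), 0.88)]
top thermometer [(array([ 578., -215.,   48.]), 0.68)]
top stand [(array([ 585., -211.,   -3.]), 0.91)]
top bottle [(array([764., -12.,  -5.]), 0.79)]
top flat_brush [(array([ 759., -200.,    0.]), 0.91)]
39.875
```

View pics/s7.png

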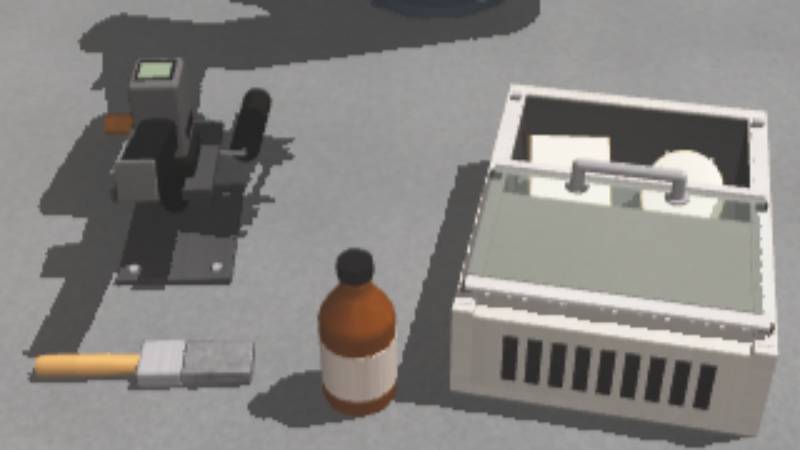

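View pics/cmp.png

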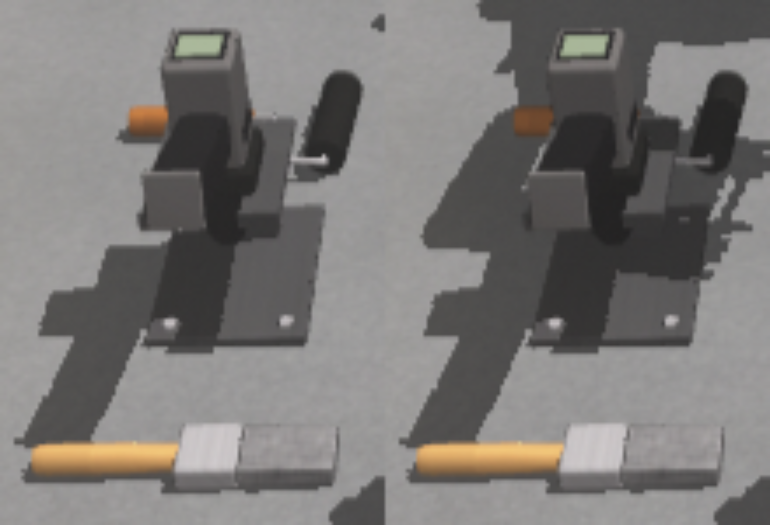

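The before and after crops match: the thermometer is upright in the fork at the same pixels. The hatch is open and down, and the bottle, brush and roller look unmoved.

```bash
python3 -c "
from plant import robot
print(robot.finish_job(),robot.current_time_s())"
```

```text
the job is handed in; nothing more can be done
the job is handed in; nothing more can be done
```

The job is done and handed in; the robot's clock read about 40 s at my last check, against the 70 s limit.

- **Hatch:** I lifted it by the bow handle about 11 mm, slid it over the bumps and back to its stop, about 150 mm, and let it down. The last pictures show it open and lying flat.
- **Reading:** I held the thermometer square to the oval plaque, about 90 mm away, for more than 2.4 s. The detected lens position was within about 3 mm of where it should be.
- **Thermometer back in its stand:** It hangs nose-down in the fork again. In the before and after pictures it stands at the same place.
- **Plaques and bystanders:** Nothing in the forces or pictures suggested a plaque was touched. The bottle and brush were found within 4 mm of their first positions. The roller was never detected, so I could only compare it by eye, and it looks unmoved.

**Checks that disagreed:**
- The plaque's turn came out between −5° and −13° depending on the method, and its middle varied by about 6 mm. I used −11.5° and (521.5, 280.5) mm; the remaining error should be well inside the tolerance.
- The last two views put the thermometer's lens at (583, −214) and (578, −215) mm, against (583, −212) mm before. That is within the detection error of about 4 mm.
- The `spot` point was never detected, so the aim rests on the arm's pose and the detected lens position.

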